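# Unbolt the bench socket hatch and lever its heavy flap open

### The job

The socket hatch on the lab bench is bolted shut. With the fingertips, push the bolt's red knob away from the flap as far as it goes, then press the blue pad at the long end of the lever all the way down onto its stop, so that the short end raises the heavy steel flap, and finish while still holding the pad down there for your lab partner. Do not touch the flap itself, and leave the soap bottle, the meter and the resistor block where they stand.

Things in the scene. Friction and masses are not known exactly. Their poses are not given: they have to be found in the camera images.
- hatch: Fixed grey steel hatch: a socket well 200 x 190 mm (its x by y) covered by a steel flap whose top is 87 mm above the bench. Origin on the bench under the well's centre; x, y level, z up, yaw varies. Bolt: on a deck beyond the flap's free edge (x = 78 to 156 mm, top z = 87 mm). Lever: in the plane x = 0, on the -y side, from its short end at y = -118 mm to the blue pad near y = -365 mm
- bolt (a joint): Slide of the bolt in m along the hatch's +x. 0 = shut, its brass tongue lying 22 mm over the flap's edge and keeping it down; 0.040 = fully back, at its end stop, flap free. Starts at 0 to 0.008. About 2 N slides it and it stays where it is left
- bolt_knob (a point): Top centre of the bolt's upright red knob, 18 mm in diameter, 36 mm tall, from z = 99 mm (top of the bolt's flat brass bar, 26 mm wide) to z = 135 mm. At bolt joint 0 it is at x = 98, y = 0 mm of the hatch. To free the flap push the knob along the hatch's +x, from the flap's side
- lever_pivot (a point): Middle of the lever's pivot pin, which lies along the hatch's x, at x = 0, y = -184, z = 91 mm of the hatch, between two fixed grey cheeks up to z = 105 mm. The lever's steel bar is 22 mm wide and 12 mm thick; the short arm is 70 mm
- lever (a joint): Lever angle in rad. 0 = at rest, long end up 20 degrees (0.349 rad); grows as the blue pad goes down; 0.60 = fully down, arm on its rubber stop (long end 14 degrees below level). The flap's weight drives it back to 0 when let go
- lever_pad (a point): Centre of the top face of the blue pad on the lever's long end; pad 95 mm wide (hatch x), 60 mm along the lever, 10 mm thick. The point lies 195 mm from the pivot along the lever and 9 mm above the lever's mid-line: 166 mm above the bench at rest, 51 mm when fully down, moving on an arc about the pivot. About 4 to 9 N straight down lifts the flap
- flap (a joint): Opening of the steel flap in rad, 0 = shut, about 0.5 with the lever on its stop. Flap 160 mm (hatch x) by 170 mm (y), 12 mm thick, 1.8 to 2.8 kg, hinged along y at x = -85, z = 81 mm of the hatch; free edge at x = 75 mm when shut. The lever's short end lifts it by a brass pin on its -y side; it falls shut when let go
- soap: Loose yellow soap bottle with a white cap, 60 mm in diameter and 150 mm tall, upright; origin at the centre of its underside. Leave it alone
- meter: Loose blue bench meter, 90 x 100 x 45 mm, with three terminal posts to 61 mm; origin at the centre of its underside. Leave it alone
- resistor: Loose white resistor block, 40 x 85 x 22 mm, with three brass terminals to 40 mm; origin at the centre of its underside. Leave it alone

How it is judged (in metres and radians):
On the way, in this order (a step that is already met when the one before it is completed fails the run):
1. the bolt is pushed fully back while the flap is still shut (value of joint bolt above 0.034 m and value of joint flap below 0.1 rad), for 0.2 s.
2. the lever is pressed down and the flap is raised (value of joint lever above 0.54 rad and value of joint flap above 0.4 rad), for 0.2 s.
At the end, for the whole second after the job is handed in: The bolt is at least 34 mm back, the lever at 0.54 rad or more, the flap raised by at least 0.40 rad and still, the fingers still pressing the lever with more than 1 N, and the three bystanders within 20 mm of where they stood (all of step 2 and value of joint bolt above 0.034 m and velocity of joint flap between -0.1 and 0.1 rad/s and contact force between the fingers and lever above 1 N and distance of each of soap, meter, resistor from where it was at the start of the episode below 0.02 m); the arm keeps its last pose, push and grip.
It fails at once if the flap itself is touched or lifted by the robot (more than 2 N) (contact force between any of the fingers, the arm and flap above 2 N).
It fails at once if the soap bottle is moved by more than 20 mm, lifted or tipped (distance of soap from where it was at the start of the episode above 0.02 m or angle between soap's own z axis and vertical above 0.3 rad).
It fails at once if the meter is moved by more than 20 mm, lifted or tipped (distance of meter from where it was at the start of the episode above 0.02 m or angle between meter's own z axis and vertical above 0.3 rad).
It fails at once if the resistor block is moved by more than 20 mm, lifted or tipped (distance of resistor from where it was at the start of the episode above 0.02 m or angle between resistor's own z axis and vertical above 0.3 rad).
It also fails if it takes over 54 s, if anything falls off the work surface, if the arm or the gripper's body presses on something with over 40 N, if the wrist force passes 120 N, or if a joint passes its speed limit or range.

### The arm

A 6-joint arm with a two-finger parallel gripper is mounted at the origin on the work surface. World frame = base frame: x ahead of the robot, y to its left, z up, the work surface at z = 0. Lengths are in m, angles in degrees, forces in N, time in s.
With the tool pointing down it reaches from about 0.35 to 0.775 m from the base axis. Payload 5.5 kg.
Tool frame: the origin (TCP) lies midway between the tips of the shut fingers; the grasp point (between the pads) lies 19 mm behind it; x points along the fingers, y is the direction in which the jaws open and shut, and the axes are right-handed (so a half turn about x gives the same grasp; the last joint's range is limited). The gripper opens to 85 mm and grips with 20 to 120 N. Pads are 22 mm wide; open, the fingers measure 114 mm over their backs; the gripper's body (76 mm by 85 mm) begins 54 mm behind the grasp point. The pads swing forward as they close: fully open they stand 13 mm farther back than shut.
Start: joints at [59.611, 17.945, 2.641, 74.691, 0, 82.002], TCP at [0.219, 0.532, 0.231] pointing down, gripper open.
Joint ranges: [-158.12, 158.12], [-49.38, 96.58], [-58.88, 72.47], [-126.05, 133.96], [-84.25, 85.87], [-180, 180]. Speed limits (degrees/s): [147.25, 147.25, 180, 180, 180, 180].

### API

Orientations are given as a 3x3 rotation matrix whose columns are the frame's x, y, z axes.
In Python, from station import * gives the robot as it stands. The module is installed in compiled form; this text tells all that it offers.
- The arm moves only by the tool servo_tool, never from a script. Its argument "moves" is one flat list of numbers, 6 for each row, row after row: the shift along the tool's x, y, z in m, then the turn, a rotation vector about the tool's x, y, z in degrees. A call has 1 to 20 rows; each row is the pose to reach, as a shift and turn from the pose commanded when the call began, along the tool's axes at that moment; what a row does not reach only later rows make up. A row lasts 1/12 s, in which the tool goes at most 41.7 mm and 7.16 degrees, less where a joint would pass 70% of its speed; a pose out of reach is approached as far as the arm can. A call with a gripper value outside its range is refused whole. "gripper" is the closure in counts, from 0 (fully open) to 255 (shut), set as the call begins (left out, the last holds). The fingers move at their own pace and stop on an object; the grip force is fixed at half the most. Time passes only in rows, so rows that repeat a pose let the fingers close. It gives the time, the measured TCP pose, the force and the opening at its end, in the units of the state.
- sense(): the state, without advancing time (a new reading comes with each control period).
- capture(name): name is "scene" or "top" or "wrist"; returns a dict with "color" (400x640x3 uint8, red, green, blue), "fx", "fy", "cx", "cy" (pixels), "R" (3x3) and "t" (3): a world point X has camera coordinates R X + t; the wrist camera has in their place "hand_eye" (4x4, takes a point from camera to tool coordinates, whose origin is the TCP and whose axes are the tool frame's). Camera axes: x right, y down, z forward; pixel columns grow to the right and rows downward; lengths in m; the calibration is good to about 2 mm. A picture is of the moment at which its call begins: read the wrist's pose just before it. There is no depth.
- close_job(): hands the job in, once; it reports no verdict.
The state is a dict: "time_s": time; "joint_positions": joint angles; "joint_velocities": joint speeds; "joint_efforts": joint torques, N m; "eef_pos": TCP position; "tcp_rot": TCP orientation; "wrist_force": force on the tool from outside, world axes, zero at the start; "torque": the same for the moment, N m; "gripper_width": opening from 0.0 (shut) to 1.0 (fully open).
Only numpy, scipy, OpenCV 4.12 (cv2) and the standard library are available. Lean on these libraries where they do the work, as an engineer would, in place of code of your own. Each camera call takes 0.05 s, during which the arm holds its last target.

## Working session

There is one attempt and no reset: what is moved stays moved. The work goes in short steps, Python scripts to look and compute and a tool call to move; the robot and the scene stay as the last step left them, time stands still between calls to the robot, and variables do not carry over. Pictures are saved under pics/ and viewed, and the job is handed in when it is done.

Besides the shell and the picture viewer there is one more tool, called by a JSON object that holds its "method" and its "body", one argument or row to a line. servo_tool: Moves the arm, as the interface text tells. Its arguments: {"type":"object","properties":{"moves":{"type":"array"},"gripper":{"type":"number"}},"required":["moves"]}

```bash
mkdir -p pics && python3 - <<'E'
from station import *
import cv2, json, numpy as np
s=sense()
for k,v in s.items(): print(k,np.round(v,4).tolist())
for n in ["scene","top","wrist"]:
    c=capture(n); cv2.imwrite(f"pics/{n}0.png",c["color"][:,:,::-1])
    np.savez(f"{n}0.npz",**c)
    print(n,{k:np.round(v,4).tolist() for k,v in c.items() if k!="color"})
E
```

```text
time_s 0.0
joint_positions [59.6124, 17.9902, 2.578, 74.689, -0.0001, 82.001]
joint_velocities [0.0526, 0.0111, -0.005, -0.0351, 0.0436, -0.0502]
joint_efforts [0.0001, -48.0629, 29.8531, 0.0194, 0.0, -0.0]
eef_pos [0.2188, 0.5312, 0.2304]
tcp_rot [[-0.0009, 0.3809, 0.9246], [-0.0015, 0.9246, -0.3809], [-1.0, -0.0017, -0.0002]]
wrist_force [0.1493, 0.1152, -0.7427]
torque [0.0028, 0.0057, 0.048]
gripper_width 0.999
scene {'fx': 391.3139, 'fy': 391.3139, 'cx': 318.7499, 'cy': 199.7826, 'R': [[0.5768, 0.8169, 0.0013], [0.7003, -0.4936, -0.5157], [-0.4206, 0.2984, -0.8568]], 't': [-0.4458, -0.3207, 1.1349]}
top {'fx': 377.2621, 'fy': 377.2621, 'cx': 318.5022, 'cy': 204.412, 'R': [[0.0022, -1.0, -0.0008], [-0.9953, -0.0021, -0.0965], [0.0965, 0.001, -0.9953]], 't': [0.1048, 0.623, 0.9645]}
wrist {'fx': 323.7383, 'fy': 323.7383, 'cx': 317.8695, 'cy': 204.9219, 'hand_eye': [[-0.0009, -0.2856, 0.9584, -0.143], [1.0, -0.0003, 0.0008, 0.0004], [0.0001, 0.9584, 0.2856, -0.0727], [0.0, 0.0, 0.0, 1.0]]}
```

View pics/scene0.png

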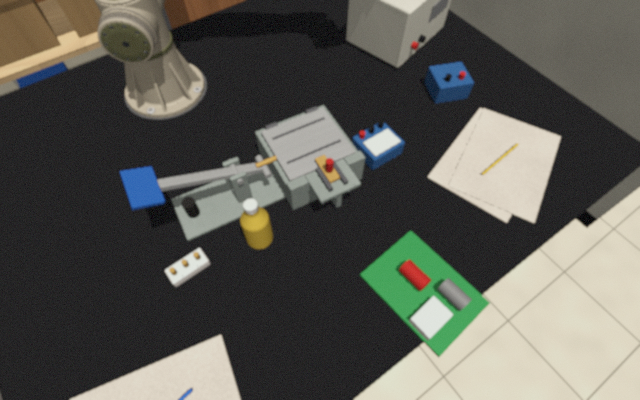

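View pics/top0.png

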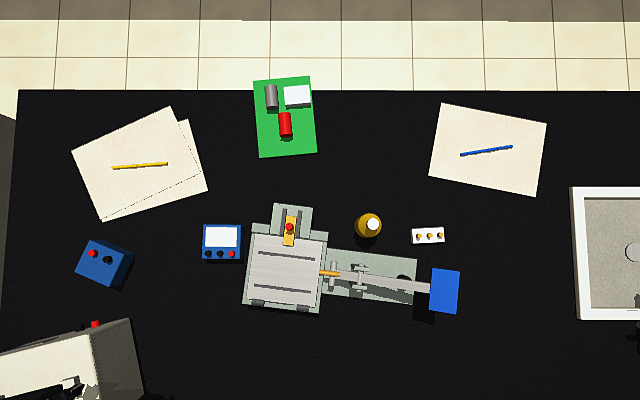

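View pics/wrist0.png

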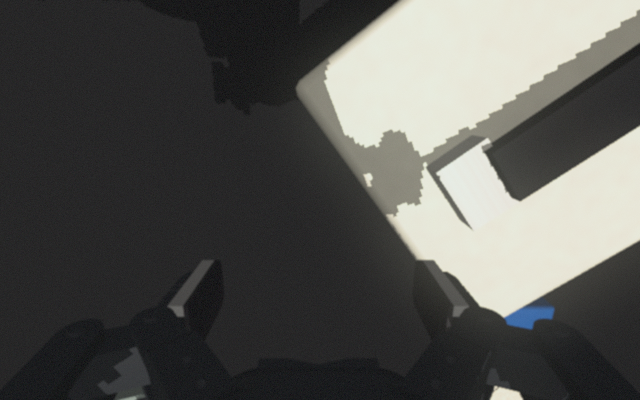

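The top view shows the hatch at about (285,270) px, the red knob at (290,227), and the lever running right to the blue pad at (445,291). The soap is at (368,225), the resistor at (428,236) and the meter at (222,242). In the scene view the knob is at (329,164) and the pad at (143,187).

```bash
cat > h.py <<'E'
import numpy as np, cv2
def load(n): return dict(np.load(n+".npz"))
def ray(c,uv):
    d=np.array([(uv[0]-c["cx"])/c["fx"],(uv[1]-c["cy"])/c["fy"],1.]); R=c["R"]
    return -R.T@c["t"], R.T@d
def onz(c,uv,z):
    o,d=ray(c,uv); return o+d*(z-o[2])/d[2]
def tri(c1,p1,c2,p2):
    o1,d1=ray(c1,p1);o2,d2=ray(c2,p2)
    s=np.linalg.lstsq(np.c_[d1,-d2],o2-o1,rcond=None)[0]
    a=o1+s[0]*d1;b=o2+s[1]*d2
    return (a+b)/2,np.linalg.norm(a-b)
def proj(c,X):
    p=c["R"]@np.asarray(X)+c["t"]; return np.array([c["fx"]*p[0]/p[2]+c["cx"],c["fy"]*p[1]/p[2]+c["cy"]])
def blobs(c,kind,amin=8):
    hsv=cv2.cvtColor(c["color"],cv2.COLOR_RGB2HSV);h,s,v=[hsv[:,:,i].astype(int) for i in range(3)]
    m={"red":((h<6)|(h>174))&(s>150)&(v>60),"blue":(h>100)&(h<125)&(s>130)&(v>60),
       "brass":(h>10)&(h<24)&(s>120)&(v>80)}[kind].astype(np.uint8)
    n,l,st,ce=cv2.connectedComponentsWithStats(m)
    return [(st[i].tolist(),ce[i].round(2).tolist(),cv2.approxPolyDP(max(cv2.findContours((l==i).astype(np.uint8),0,2)[0],key=cv2.contourArea),3,True)[:,0].tolist()) for i in range(1,n) if st[i][4]>=amin]
E
python3 - <<'E'
from h import *
for n in ["top0","scene0"]:
    c=load(n)
    for k in ["red","blue","brass"]:
        for b in blobs(c,k): print(n,k,b)
    im=c["color"][:,:,::-1]
    r=im[190:325,230:480] if n=="top0" else im[90:250,110:390]
    r=cv2.resize(r,None,fx=800/r.shape[1],fy=800/r.shape[1],interpolation=cv2.INTER_CUBIC)
    cv2.imwrite(f"pics/{n}z.png",r)
E
```

```text
top0 red ([278, 112, 14, 24, 267], [284.66, 123.11], [[279, 113], [280, 135], [291, 134], [289, 113]])
top0 red ([285, 223, 8, 7, 42], [288.67, 226.0], [[287, 223], [285, 226], [290, 229], [292, 225]])
top0 red ([88, 250, 10, 6, 44], [92.05, 252.32], [[88, 252], [97, 253]])
top0 red ([228, 251, 7, 6, 28], [231.04, 253.25], [[233, 251], [228, 253], [230, 256]])
top0 red ([91, 320, 9, 8, 61], [94.8, 323.56], [[98, 320], [91, 321], [91, 327], [98, 326]])
top0 blue ([461, 145, 52, 11, 130], [486.63, 149.77], [[512, 145], [461, 155]])
top0 blue ([202, 224, 39, 35, 601], [221.13, 243.89], [[203, 224], [202, 258], [239, 258], [240, 225]])
top0 blue ([74, 240, 50, 47, 1285], [98.77, 263.52], [[89, 240], [74, 271], [109, 286], [123, 253]])
top0 blue ([96, 240, 7, 3, 11], [99.36, 240.45], [[96, 240], [102, 241]])
top0 blue ([104, 241, 6, 5, 8], [107.0, 242.75], [[104, 242], [109, 245]])
top0 blue ([125, 250, 8, 4, 16], [127.81, 252.19], [[125, 250], [132, 253]])
top0 blue ([428, 268, 32, 47, 1221], [443.89, 290.51], [[432, 268], [428, 308], [455, 314], [459, 271]])
top0 brass ([112, 162, 55, 7
[... 5099 characters left out ...]
, 4, 5, 8], [484.5, 171.25], [[486, 169], [483, 173]])
scene0 brass ([239, 208, 34, 42, 766], [257.55, 230.7], [[263, 208], [253, 215], [243, 213], [239, 220], [247, 242], [257, 249], [266, 247], [272, 239], [268, 213]])
scene0 brass ([195, 254, 4, 4, 11], [196.55, 255.36], [[195, 254], [198, 257]])
scene0 brass ([183, 261, 4, 5, 12], [184.75, 263.17], [[184, 261], [186, 265]])
scene0 brass ([399, 260, 10, 11, 13], [402.54, 264.31], [[408, 260], [399, 270]])
scene0 brass ([410, 260, 8, 8, 8], [413.5, 263.5], [[410, 260], [417, 267]])
scene0 brass ([171, 269, 4, 5, 12], [172.58, 270.83], [[171, 269], [174, 273]])
scene0 brass ([420, 269, 11, 12, 12], [425.42, 274.5], [[420, 269], [430, 280]])
```

View pics/top0z.png

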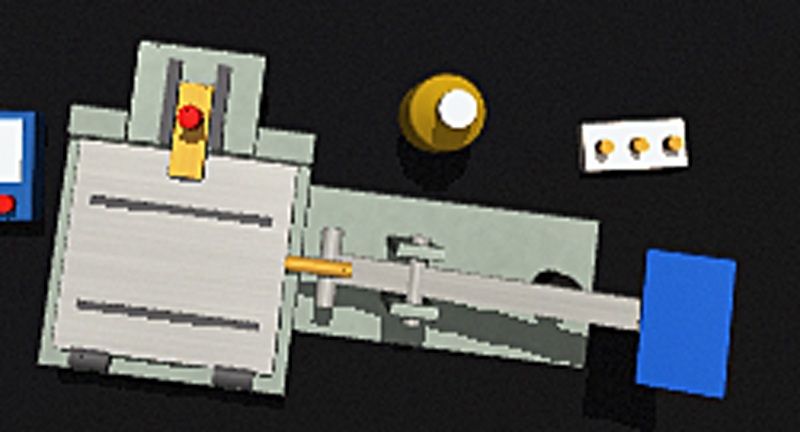

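View pics/scene0z.png

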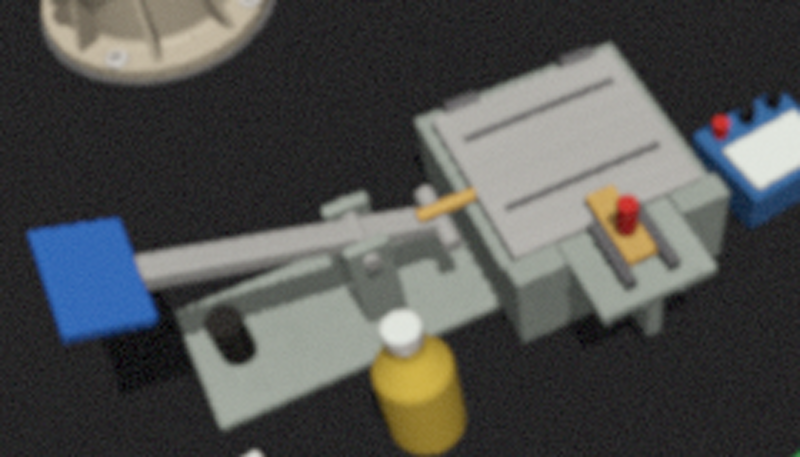

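```bash
python3 - <<'E'
from h import *
t=load("top0");s=load("scene0")
print("pad tri",tri(t,[443.9,290.5],s,[141.5,187.3]))
pad=onz(t,[443.9,290.5],.166); print("pad",pad)
print("knob tri",tri(t,[289.2,225.6],s,[329.6,161]))
kn=onz(t,[289,225.6],.135); print("knob",kn, "scene", onz(s,[329.5,160.5],.135))
fc=[onz(t,np.array(p)/3.2+[230,190],.087)[:2] for p in [(80,140),(300,170),(272,375),(52,348)]]
# hatch coords: p0: x=75,y=+85 ; p1: 75,-85 ; p2:-85,-85 ; p3:-85,85
H=np.array([[.075,.085],[.075,-.085],[-.085,-.085],[-.085,.085]])
print(fc,[np.linalg.norm(fc[i]-fc[i-1]) for i in range(4)])
from scipy.optimize import least_squares
def T(q,h): c,s_=np.cos(q[2]),np.sin(q[2]); return np.array([[c,-s_],[s_,c]])@h+q[:2]
def f(q):
    r=[T(q,h)-m for h,m in zip(H,fc)]
    ph=np.array([0,-.184-.195*np.cos(.349)-.009*np.sin(.349)])
    r.append(2*(T(q,ph)-pad[:2]))
    ky=T([0,0,-q[2]],kn[:2]-q[:2])[1]; r.append([2*ky])
    return np.concatenate(r)
q=least_squares(f,[.55,.05,0.]).x
print("pose",q,np.degrees(q[2]),"res",f(q).round(4))
inv=lambda p:T([0,0,-q[2]],np.asarray(p)[:2]-q[:2])
print("knob in hatch",inv(kn),"pad in hatch",inv(pad))
for n,uv,z in [("soapcap",(457/3.2+230,109/3.2+190),.15),("res",(428,235.5),.022),("resL",(583/3.2+230,172/3.2+190),.0),("meterR",(241,258),.045),("meterRtop",(241,226),.045)]:
    p=onz(t,uv,z); print(n,p,inv(p))
for n,h,z in [("pivot",[0,-.184],.091),("paddown",[0,-.184-.195*np.cos(.251)+.009*np.sin(.251)],.051),("padtop",[0,-.3703],.166),("well",[.1,-.095],.087)]:
    p=T(q,np.array(h));print(n,p,np.linalg.norm(p),proj(t,[*p,z]),proj(s,[*p,z]))
np.save("q.npy",q)
E
```

```text
pad tri (array([ 0.41690402, -0.17562274,  0.15994293]), np.float64(0.0005083868703291615))
pad [ 0.41777043 -0.17339486  0.166     ]
knob tri (array([0.56297109, 0.17534308, 0.1349678 ]), np.float64(0.0015781698774282832))
knob [0.56255889 0.17513167 0.135     ] scene [0.56216185 0.17663774 0.135     ]
[array([0.54422413, 0.26261079]), array([0.52159346, 0.09299256]), array([0.36724284, 0.1140437 ]), array([0.38689222, 0.28094469])] [np.float64(0.158396528759194), np.float64(0.17112127621982032), np.float64(0.15577954274007272), np.float64(0.16805367855703293)]
pose [ 0.46099494  0.18958361 -0.12052302] -6.90546038029727 res [ 0.0014  0.0023  0.0036  0.0032 -0.0009  0.0014 -0.0001  0.0032 -0.0026
 -0.0093 -0.0043]
knob in hatch [ 0.10256477 -0.00213592] pad in hatch [ 0.00073047 -0.36554232]
soapcap [ 0.56591656 -0.01925958  0.15      ] [ 0.12927002 -0.19471334]
res [ 0.54183838 -0.18269634  0.022     ] [ 0.12501675 -0.35985946]
resL [ 0.51996183 -0.14595875  0.        ] [ 0.09888188 -0.32601862]
meterR [0.482974   0.30442954 0.045     ] [0.00801152 0.1166554 ]
meterRtop [0.56488977 0.30623479 0.045     ] [0.08911603 0.12829641]
pivot [0.43887235 0.00691836] 0.438926880535909 [359.18228712 277.45110273] [235.12757507 171.25766629]
paddown [ 0.41643064 -0.17838186] 0.4530282202341725 [430.87663737 285.10055539] [159.46191156 214.58558305]
padtop [ 0.41647323 -0.1780302 ] 0.4529290292635857 [446.00177707 291.09814325] [139.18492582 186.05779922]
well [0.54884754 0.0832496 ] 0.5551253191858262 [327.70801485 232.0312722 ] [290.77498678 189.54865278]
```

```bash
cat >> h.py <<'E'
from scipy.spatial.transform import Rotation as Ro
q=np.load("q.npy")
RH=np.array([[np.cos(q[2]),-np.sin(q[2]),0],[np.sin(q[2]),np.cos(q[2]),0],[0,0,1]])
def W(h): return RH@np.array([h[0],h[1],0])+[q[0],q[1],h[2]]
def Hc(p): p=np.asarray(p,float); return RH.T@(p-[q[0],q[1],0])
# tool down; z = hatch x
def Rt(zh): 
    z=RH@np.array(zh,float); x=np.array([0,0,-1.]); return np.c_[x,np.cross(z,x),z]
def rel(s,h,R=None):
    R0=np.array(s["tcp_rot"]); p=np.array(s["eef_pos"])
    d=R0.T@(W(h)-p); r=np.zeros(3) if R is None else Ro.from_matrix(R0.T@R).as_rotvec(degrees=True)
    return np.r_[d,r].round(4)
E
python3 - <<'E'
from h import *
from station import *
s=sense()
R=Rt([1,0,0])
for h in [(.05,-.002,.26),(.05,-.002,.18)]: print(W(h),rel(s,h,R))
E
```

```text
[0.51039177 0.18158654 0.26      ] [ -0.0292  -0.2123   0.4028 -15.4845  -0.0208   0.0781]
[0.51039177 0.18158654 0.18      ] [  0.0508  -0.2122   0.4028 -15.4845  -0.0208   0.0781]
```

{"method": "servo_tool", "body": {
  "moves": [-0.03,0,0,0,0,0,-0.03,-0.01,0.02,-2,0,0,-0.03,-0.025,0.05,-4,0,0,-0.03,-0.042,0.08,-6,0,0,-0.03,-0.058,0.11,-8,0,0,-0.03,-0.074,0.14,-10,0,0,-0.03,-0.09,0.17,-12,0,0,-0.03,-0.105,0.2,-14,0,0,-0.03,-0.121,0.23,-15.5,0,0,-0.03,-0.137,0.26,-15.5,0,0,-0.03,-0.153,0.29,-15.5,0,0,-0.03,-0.169,0.32,-15.5,0,0,-0.03,-0.184,0.35,-15.5,0,0,-0.03,-0.198,0.375,-15.5,0,0,-0.03,-0.207,0.393,-15.5,0,0,-0.03,-0.212,0.403,-15.5,0,0,-0.03,-0.212,0.403,-15.5,0,0,-0.03,-0.212,0.403,-15.5,0,0],
  "gripper": 255
}}

```text
time_s: 1.65
eef_pos: [0.5106, 0.1822, 0.261]
tcp_rot: [[-0.001, 0.121, 0.993], [0.0, 0.993, -0.121], [-1.0, 0.0, -0.001]]
wrist_force: [-0.0, 0.4, 0.8]
gripper_width: -0.001
```

```bash
python3 - <<'E'
from h import *
from station import *
s=sense(); print(s["time_s"],s["eef_pos"],Hc(s["eef_pos"]),s["wrist_force"],s["gripper_width"],np.round(s["joint_positions"],1))
c=capture("wrist"); cv2.imwrite("pics/w1.png",c["color"][:,:,::-1])
R=Rt([1,0,0])
for h in [(.05,-.002,.112),(.12,-.002,.112)]: print(rel(s,h,R))
E
```

```text
1.65 [0.51057584 0.1822325  0.26096309] [ 0.05010507 -0.0013366   0.26096309] [-0.02940973  0.36098381  0.7883243 ] -0.0006806135268271252 [11.1 13.9  1.4 77.5  0.  18.1]
[ 1.49e-01 -7.00e-04  1.00e-04 -3.18e-02 -6.60e-02 -1.76e-02]
[ 0.1489 -0.0007  0.0701 -0.0318 -0.066  -0.0176]
```

View pics/w1.png

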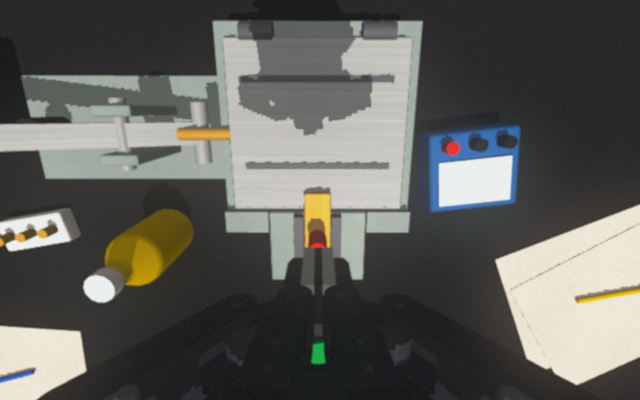

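{"method": "servo_tool", "body": {
  "moves": [0.03,0,0,0,0,0,0.06,0,0,0,0,0,0.09,0,0,0,0,0,0.115,0,0,0,0,0,0.135,0,0,0,0,0,0.145,0,0,0,0,0,0.149,0,0,0,0,0,0.149,0,0,0,0,0,0.149,0,0,0,0,0]
}}

```text
time_s: 2.45
eef_pos: [0.5114, 0.1828, 0.1135]
tcp_rot: [[0.002, 0.119, 0.993], [0.0, 0.993, -0.119], [-1.0, 0.001, 0.002]]
wrist_force: [0.2, 0.1, -0.4]
gripper_width: 0.003
```

{"method": "servo_tool", "body": {
  "moves": [0,0,0.01,0,0,0,0,0,0.02,0,0,0,0,0,0.025,0,0,0,0,0,0.03,0,0,0,0,0,0.035,0,0,0,0,0,0.04,0,0,0,0,0,0.04,0,0,0]
}}

```text
time_s: 3.03
eef_pos: [0.5515, 0.1771, 0.1122]
tcp_rot: [[0.0, 0.12, 0.993], [0.0, 0.993, -0.12], [-1.0, 0.0, 0.0]]
wrist_force: [-0.2, 0.2, 1.1]
gripper_width: 0.004
```

```bash
python3 - <<'E'
from h import *
from station import *
s=sense(); print(s["time_s"],Hc(s["eef_pos"]),s["wrist_force"])
c=capture("wrist"); cv2.imwrite("pics/w2.png",c["color"][:,:,::-1])
c=capture("scene"); cv2.imwrite("pics/s2.png",c["color"][:,:,::-1])
c=capture("top"); cv2.imwrite("pics/t2.png",cv2.resize(c["color"][190:325,230:480,::-1],(800,432)))
E
```

```text
3.0333 [ 0.0913948  -0.00147782  0.11216568] [-0.2222589   0.15922908  1.08418916]
```

View pics/w2.png

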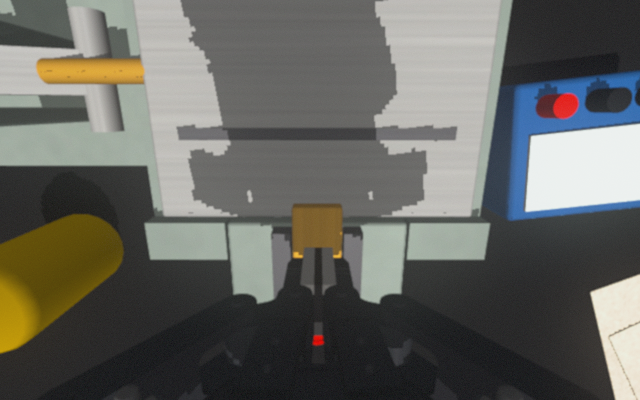

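View pics/s2.png

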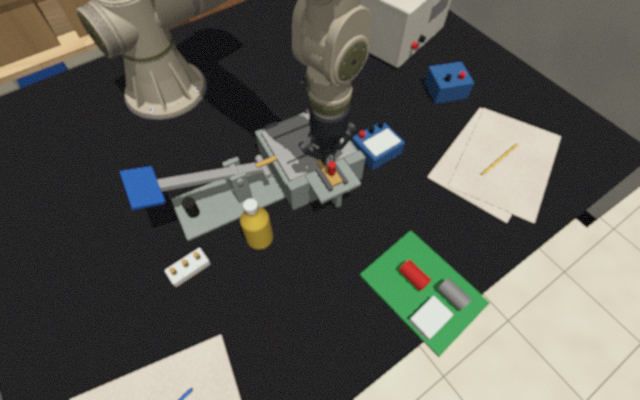

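The wrist view shows the fingertips in front of the knob, which is visible at (318,340) through the finger gap. The scene view shows the knob at (332,168), just beyond the fingertips. Continuing the push.

{"method": "servo_tool", "body": {
  "moves": [0,0,0.005,0,0,0,0,0,0.01,0,0,0,0,0,0.015,0,0,0,0,0,0.02,0,0,0,0,0,0.022,0,0,0,0,0,0.022,0,0,0]
}}

```text
time_s: 3.68
eef_pos: [0.5734, 0.1746, 0.1122]
tcp_rot: [[0.001, 0.12, 0.993], [0.0, 0.993, -0.12], [-1.0, 0.0, 0.001]]
wrist_force: [-0.1, 0.7, -0.2]
gripper_width: 0.001
```

{"method": "servo_tool", "body": {
  "moves": [0,0,0.002,0,0,0,0,0,0.004,0,0,0,0,0,0.004,0,0,0]
}}

```text
time_s: 3.93
eef_pos: [0.5767, 0.1742, 0.1123]
tcp_rot: [[0.0, 0.12, 0.993], [0.0, 0.993, -0.12], [-1.0, 0.0, 0.0]]
wrist_force: [-1.2, 0.5, -0.3]
gripper_width: 0.005
```

{"method": "servo_tool", "body": {
  "moves": [0,0,0.002,0,0,0,0,0,0.004,0,0,0,0,0,0.004,0,0,0]
}}

```text
time_s: 4.18
eef_pos: [0.5791, 0.1739, 0.1122]
tcp_rot: [[-0.003, 0.12, 0.993], [0.0, 0.993, -0.12], [-1.0, 0.0, -0.003]]
wrist_force: [-6.5, 0.0, 2.1]
gripper_width: 0.005
```

{"method": "servo_tool", "body": {
  "moves": [0,0,0.003,0,0,0,0,0,0.003,0,0,0,0,0,0.003,0,0,0]
}}

```text
time_s: 4.43
eef_pos: [0.5793, 0.1739, 0.1122]
tcp_rot: [[-0.007, 0.119, 0.993], [0.001, 0.993, -0.119], [-1.0, -0.0, -0.007]]
wrist_force: [-12.7, 1.4, 8.0]
gripper_width: 0.002
```

```bash
python3 - <<'E'
from h import *
from station import *
s=sense(); print(s["time_s"],Hc(s["eef_pos"]),s["wrist_force"])
for n in ["scene","top"]:
  c=capture(n); np.savez(n+"3.npz",**c)
c=load("scene3");im=c["color"][:,:,::-1][90:250,110:390]
cv2.imwrite("pics/s3.png",cv2.resize(im,(800,457),interpolation=cv2.INTER_CUBIC))
print([b[:2] for b in blobs(c,"red")])
E
```

```text
4.4333 [ 0.11935692 -0.00137614  0.11219601] [-12.65703128   1.38972125   7.9990933 ]
[([412, 42, 6, 7, 31], [414.35, 44.97]), ([460, 72, 5, 7, 24], [461.75, 74.62]), ([359, 130, 5, 7, 21], [361.71, 132.19]), ([334, 171, 8, 13, 82], [337.57, 176.79]), ([400, 261, 30, 28, 415], [414.14, 274.57])]
```

View pics/s3.png

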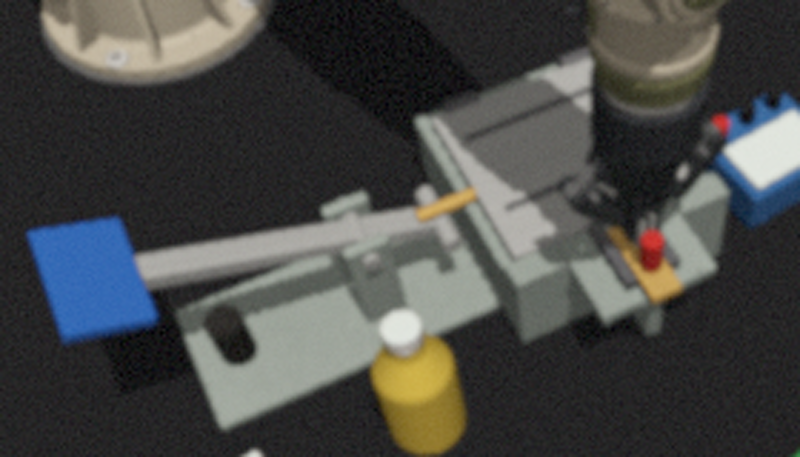

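Bolt is on its end stop: the tip stalled at hatch x = 0.119 with 12.7 N, and the knob moved to about (338,177) px. Next I retreat and go to the pad.

{"method": "servo_tool", "body": {
  "moves": [0,0,-0.01,0,0,0,0,0,-0.02,0,0,0,-0.02,0,-0.03,0,0,0,-0.05,0,-0.03,0,0,0,-0.08,0,-0.03,0,0,0,-0.11,0,-0.03,0,0,0,-0.13,0,-0.03,0,0,0,-0.14,0,-0.03,0,0,0,-0.14,0,-0.03,0,0,0,-0.14,0,-0.03,0,0,0]
}}

```text
time_s: 5.37
eef_pos: [0.5541, 0.177, 0.252]
tcp_rot: [[0.001, 0.12, 0.993], [0.0, 0.993, -0.12], [-1.0, 0.0, 0.001]]
wrist_force: [0.4, -0.2, -0.2]
gripper_width: 0.001
```

```bash
python3 - <<'E'
from h import *
from station import *
s=sense(); print(s["time_s"],Hc(s["eef_pos"]),s["wrist_force"])
c=capture("top"); np.savez("top4.npz",**c)
print([b[:2] for b in blobs(c,"red")][:3])
for b in blobs(c,"red"): 
  p=onz(c,b[1],.135); print(Hc(p))
R=Rt([1,0,0])
for h in [(0.001,-.368,.25),(.001,-.368,.18)]: print(W(h),rel(s,h,R))
cv2.imwrite("pics/t4.png",cv2.resize(c["color"][190:325,230:480,::-1],(800,432)))
E
```

```text
5.3667 [ 0.09389363 -0.00130714  0.25198891] [ 0.43942602 -0.24361184 -0.22303996]
[([278, 112, 14, 25, 277], [284.73, 123.57]), ([88, 250, 10, 6, 43], [92.12, 252.37]), ([91, 320, 9, 8, 61], [94.8, 323.56])]
[0.34468792 0.03995637 0.135     ]
[-0.01537543  0.44503658  0.135     ]
[-0.1739439   0.40985772  0.135     ]
[ 0.41774251 -0.17586711  0.25      ] [ 0.0018 -0.3667 -0.093   0.0103  0.0511 -0.0157]
[ 0.41774251 -0.17586711  0.18      ] [ 0.0718 -0.3667 -0.093   0.0103  0.0511 -0.0157]
```

View pics/t4.png

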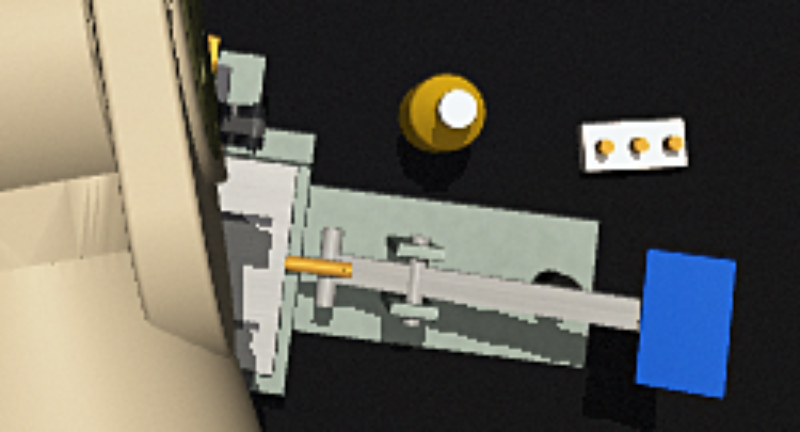

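The arm hides the knob in the top view. The brass bar end sticks out beyond the deck at about (214,40) px, so the bolt is back. Soap, resistor and pad have not moved. Going over to the pad.

{"method": "servo_tool", "body": {
  "moves": [0,-0.03,-0.008,0,0,0,0,-0.06,-0.016,0,0,0,0,-0.09,-0.024,0,0,0,0,-0.12,-0.032,0,0,0,0,-0.15,-0.04,0,0,0,0,-0.18,-0.048,0,0,0,0,-0.21,-0.056,0,0,0,0,-0.24,-0.062,0,0,0,0,-0.27,-0.07,0,0,0,0,-0.3,-0.078,0,0,0,0,-0.33,-0.086,0,0,0,0,-0.353,-0.091,0,0,0,0,-0.363,-0.093,0,0,0,0,-0.367,-0.093,0,0,0,0.02,-0.367,-0.093,0,0,0,0.04,-0.367,-0.093,0,0,0,0.06,-0.367,-0.093,0,0,0,0.06,-0.367,-0.093,0,0,0,0.06,-0.367,-0.093,0,0,0]
}}

```text
time_s: 7.0
eef_pos: [0.4165, -0.1747, 0.1911]
tcp_rot: [[-0.003, 0.119, 0.993], [0.002, 0.993, -0.119], [-1.0, 0.002, -0.003]]
wrist_force: [0.4, -0.2, 0.6]
gripper_width: 0.001
```

```bash
python3 - <<'E'
from h import *
from station import *
s=sense(); print(s["time_s"],Hc(s["eef_pos"]),s["wrist_force"],np.round(s["joint_positions"],1))
c=capture("scene"); np.savez("scene5.npz",**c)
im=c["color"][:,:,::-1][60:280,80:410]
cv2.imwrite("pics/s5.png",cv2.resize(im,(800,533),interpolation=cv2.INTER_CUBIC))
for b in blobs(c,"red"):print(b[:2], Hc(onz(c,b[1],.125)))
E
```

```text
7.0 [-0.00039737 -0.36700064  0.19105436] [ 0.44262228 -0.15594891  0.56635385] [-33.    5.5 -18.7  66.    0.  -26.2]
([412, 42, 6, 7, 30], [414.4, 45.07]) [-0.1317951  0.3896614  0.125    ]
([460, 72, 5, 7, 24], [461.75, 74.62]) [0.01844146 0.42811263 0.125     ]
([359, 130, 5, 8, 33], [361.27, 133.15]) [0.06237053 0.10418547 0.125     ]
([335, 171, 7, 13, 76], [337.78, 176.89]) [ 0.14138748 -0.00235861  0.125     ]
([400, 261, 30, 29, 416], [414.11, 274.6]) [0.3948977  0.01324651 0.125     ]
```

View pics/s5.png

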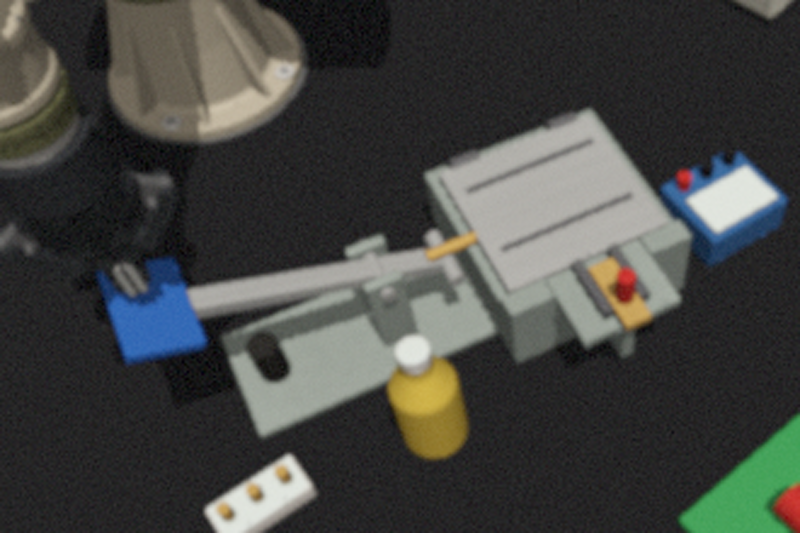

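Bolt is clear of the flap (brass bar and knob at (625,285) in the crop, knob at hatch x ≈ 0.14) and the flap is still shut. The fingertips are over the pad. Pressing down.

{"method": "servo_tool", "body": {
  "moves": [0.01,0,0,0,0,0,0.018,0,0,0,0,0,0.025,0,0,0,0,0,0.032,0,0,0,0,0,0.039,0,0,0,0,0,0.046,0,0,0,0,0,0.053,0,0,0,0,0,0.06,0,0,0,0,0,0.06,0,0,0,0,0]
}}

```text
time_s: 7.8
eef_pos: [0.4177, -0.1768, 0.1319]
tcp_rot: [[0.001, 0.12, 0.993], [-0.001, 0.993, -0.12], [-1.0, -0.001, 0.001]]
wrist_force: [0.5, -1.9, 6.1]
gripper_width: -0.002
```

```bash
python3 - <<'E'
from h import *
from station import *
s=sense(); print(s["time_s"],Hc(s["eef_pos"]),s["wrist_force"])
c=capture("scene"); np.savez("scene6.npz",**c)
im=c["color"][:,:,::-1][60:280,80:410]
cv2.imwrite("pics/s6.png",cv2.resize(im,(800,533),interpolation=cv2.INTER_CUBIC))
E
```

```text
7.8 [ 0.00109287 -0.36896566  0.13186673] [ 0.45065608 -1.86650977  6.12267674]
```

View pics/s6.png

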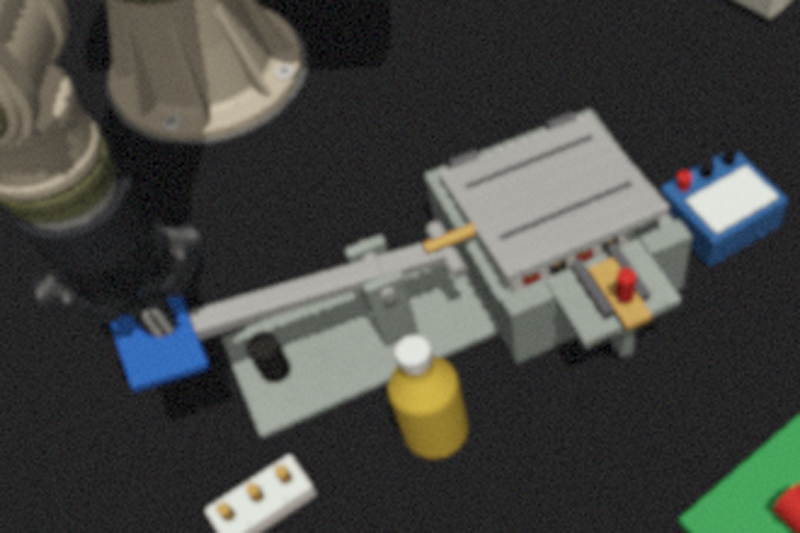

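The pad has gone down to about (160,355) in the crop, and the flap's free edge is lifting (red sockets visible at about (560,268)). The force is 6 N, as expected. Continuing.

{"method": "servo_tool", "body": {
  "moves": [0.007,0,0,0,0,0,0.014,0,0,0,0,0,0.021,0,0,0,0,0,0.028,0,0,0,0,0,0.035,0,0,0,0,0,0.042,0,0,0,0,0,0.049,0,0,0,0,0,0.056,0,0,0,0,0,0.063,0,0,0,0,0,0.068,0,0,0,0,0,0.072,0,0,0,0,0,0.072,0,0,0,0,0]
}}

```text
time_s: 8.85
eef_pos: [0.418, -0.1759, 0.0604]
tcp_rot: [[0.002, 0.12, 0.993], [0.001, 0.993, -0.12], [-1.0, 0.001, 0.002]]
wrist_force: [1.8, 1.1, 3.9]
gripper_width: -0.003
```

{"method": "servo_tool", "body": {
  "moves": [0.003,0,0,0,0,0,0.006,0,0,0,0,0,0.006,0,0,0,0,0]
}}

```text
time_s: 9.1
eef_pos: [0.418, -0.176, 0.0549]
tcp_rot: [[0.002, 0.12, 0.993], [0.001, 0.993, -0.12], [-1.0, 0.001, 0.002]]
wrist_force: [0.8, 0.8, 6.2]
gripper_width: 0.001
```

{"method": "servo_tool", "body": {
  "moves": [0.002,0,0,0,0,0,0.004,0,0,0,0,0,0.004,0,0,0,0,0]
}}

```text
time_s: 9.35
eef_pos: [0.4183, -0.1759, 0.0541]
tcp_rot: [[0.003, 0.119, 0.993], [-0.0, 0.993, -0.119], [-1.0, 0.0, 0.003]]
wrist_force: [-7.3, 6.8, 36.8]
gripper_width: -0.0
```

The lever is on its stop. Easing the push a little, then checking.

{"method": "servo_tool", "body": {
  "moves": [-0.0015,0,0,0,0,0,-0.0015,0,0,0,0,0,-0.0015,0,0,0,0,0,-0.0015,0,0,0,0,0,-0.0015,0,0,0,0,0,-0.0015,0,0,0,0,0]
}}

```text
time_s: 9.85
eef_pos: [0.4182, -0.176, 0.0544]
tcp_rot: [[0.003, 0.119, 0.993], [0.0, 0.993, -0.119], [-1.0, 0.0, 0.003]]
wrist_force: [-4.5, 4.0, 24.4]
gripper_width: -0.003
```

```bash
python3 - <<'E'
from h import *
from station import *
s=sense(); print(s["time_s"],Hc(s["eef_pos"]),s["wrist_force"])
c=capture("scene"); np.savez("scene7.npz",**c)
im=c["color"][:,:,::-1][60:280,80:410]
cv2.imwrite("pics/s7.png",cv2.resize(im,(800,533),interpolation=cv2.INTER_CUBIC))
t=capture("top"); cv2.imwrite("pics/t7.png",t["color"][:,:,::-1])
d=cv2.absdiff(load("scene0")["color"],c["color"]).max(2)
for n,(y0,y1,x0,x1) in dict(soap=(200,250,238,274),res=(246,288,162,212),meter=(134,170,352,406)).items(): print(n,(d[y0:y1,x0:x1]>50).sum())
for b in blobs(c,"red"):
  if b[1][0]>325 and b[1][0]<345: print(b[:2],Hc(onz(c,b[1],.125)))
s=sense(); print(s["time_s"],s["eef_pos"],s["wrist_force"])
E
```

```text
9.85 [ 0.00144632 -0.36804053  0.05442706] [-4.53101445  3.97562784 24.38484709]
soap 0
res 0
meter 0
([335, 171, 7, 13, 74], [337.8, 176.73]) [ 0.14105264 -0.00211858  0.125     ]
9.95 [ 0.41817275 -0.17592526  0.05440208] [-4.21244815  4.05269819 24.63442356]
```

View pics/s7.png

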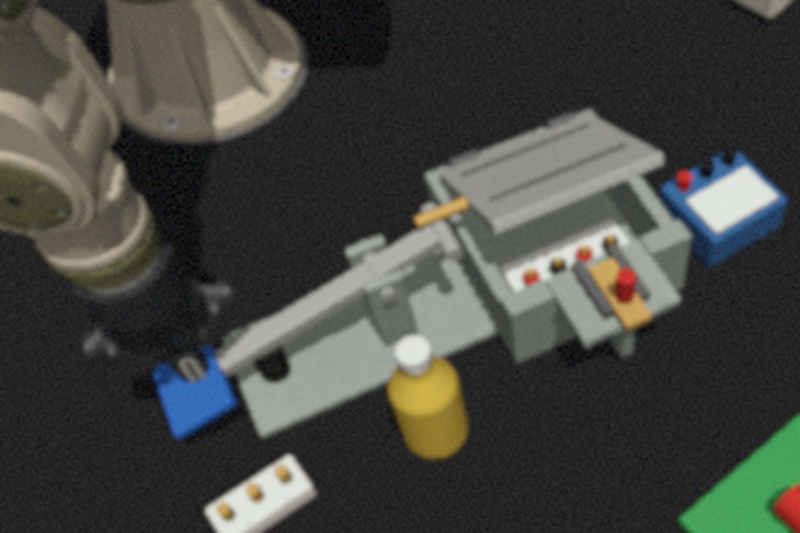

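View pics/t7.png

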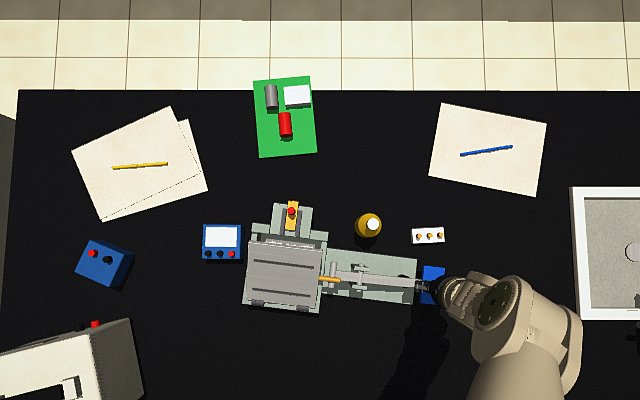

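The scene shows the flap raised (sockets visible at about (570,258)), the lever bar down on its stop at (270,362), the bolt back, and the bystanders unmoved. Steady push is about 24 N. Handing in.

```bash
python3 -c "
from station import *
print(close_job())"
```

```text
the job is handed in; nothing more can be done
None
```

I pushed the bolt fully back, pressed the lever's blue pad down onto its stop to raise the flap, and handed the job in while still holding it there. The job took about 10 of the 54 s, and the hand-in reported no verdict.

- **Bolt:** The fingertips stalled against the end stop at 12.7 N, with the flap still shut. That tip position puts the knob 40 mm back. The camera puts it at hatch x ≈ 0.141 m, about 3 mm further than the stop allows, which is within measuring error.
- **Lever and flap:** The last tip height was 54 mm, where I expected about 53 mm with the lever on its stop. The push rose sharply to 37 N there, and I eased it to a steady 24 N. The pictures show the flap raised with the sockets visible. I did not measure its angle.
- **Soap, meter and resistor:** None of their pixels changed between the first and last scene pictures.
- **Flap contact:** The gripper stayed clear of the flap the whole time. The fingertips passed about 25 mm above it while pushing the bolt.

My first estimate of the hatch pose had a sign slip in the pad's position along the lever. It put the pad about 6 mm too far out, which shifts the hatch pose by about 2 mm. The direct camera measurements of the pad and knob guided the moves, so it made no difference.

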